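# Constancy check: seat the source on its jig and hold the survey meter over it

### The job

Set up the survey meter's daily check: seat the grey carrier with the red check source fully down over both dowels of the low aluminium jig beyond the lead bricks and let go of it. Then pick up the survey meter, carry it over the bricks and finish while holding it still and level in the gripper, lined up lengthwise with the jig's two dowels, with the detector under its dial end centred about a centimetre above the source. The meter must never touch the source, its carrier or the jig; do not strike the bricks, and leave the other things where they stand.

Things in the scene. Friction and masses are not known exactly. Their poses are not given: they have to be found in the camera images.
- source_jig: Jig fixed to the bench: grey aluminium rail 150 (x) x 46 (y) mm, flat top 14 mm above the bench. Two upright steel dowels, 10 mm diameter, bullet-nosed, stand on it at x = -50 and +50 mm, y = 0, and end 32 mm above the bench. Origin: centre of its underside, on the bench; x along the rail through both dowels, z up.
- source_carrier: Loose grey plastic block 130 (x) x 64 (y) x 20 (z) mm, 0.3 kg, flat on the bench right of the bricks; two 12 mm through-holes at x = -50 and +50 mm, y = 0, fit the dowels either way round. A red disc source, 52 mm across, is fixed in its middle, 5 mm proud. Origin: centre of underside (14 mm above the bench when seated). Grip across y; there it overhangs the rail by 9 mm a side.
- source_top (a point): Centre of the upper face of the check source in the carrier, 25 mm above the carrier's underside; axes as the carrier's.
- meter: Loose hand survey meter, orange and black box 150 (x) x 66 (y) x 42 (z) mm with a range knob rising to 62 mm, 0.4 to 0.65 kg, flat on the bench right of the bricks. Origin: centre of its underside; x along its length: the knob is 45 mm on the -x side, the dial on the +x side; z up. Grip across y.
- detector (a point): Centre of the meter's round detector window, in its underside beneath the dial: 45 mm from the meter's origin along its +x; axes as the meter's.
- lead_wall: Low wall of grey lead bricks fixed to the bench between the vial rack and the tray, 100 (x) x 50 (y) mm and 100 mm high; the jig stands on its left (+y) side, the carrier and the meter start on its right. Origin: centre of its underside.
- lead_pot: Bystander: grey cast lead pot with a knobbed lid, 57 mm diameter, 93 mm high, at the back behind the jig. Origin: centre of its underside.
- vial_shield: Bystander: blue cylindrical vial shield, 45 mm diameter, 102 mm high, standing in the shallow tray. Origin: centre of its underside.
- reagent_bottle: Bystander: amber vial with a blue cap, 35 mm diameter, 77 mm high, standing in the shallow tray. Origin: centre of its underside.
- syringe_shield: Bystander: grey metal tube (syringe shield) lying down, 27 x 75 x 32 mm. Origin: centre of its underside.
- vial: Bystander: small glass vial with a blue cap, 30 mm diameter, 62 mm high, standing on the right. Origin: centre of its underside.
Mind the look-alikes: they are no part of the job. Of the things that look like the lead_wall, the middle-sized one is meant.

How it is judged:
By the outcome, as a careful person would: the job done as asked, in the order asked, and still so for the second after the job is handed in, while the arm keeps its last pose, push and grip.
It also fails if it takes over 61 s, if anything falls off the work surface, if the arm or the gripper's body presses on something with over 40 N, if the wrist force passes 120 N, or if a joint passes its speed limit or range.

### The arm

A 7-joint arm with a two-finger parallel gripper is mounted at the origin on the work surface; the furniture and walls round the work are solid. World frame = base frame: x ahead of the robot, y to its left, z up, the work surface at z = 0. Lengths are in m, angles in rad, forces in N, time in s.
With the tool pointing down it reaches from about 0.35 to 0.9 m from the base axis. Payload 19.9 kg.
Tool frame: the origin (TCP) lies midway between the tips of the shut fingers; the grasp point (between the pads) lies 19 mm behind it; z points along the fingers, y is the line along which they close (so a half turn about z gives the same grasp; the last joint's range is limited). The gripper opens to 85 mm and grips with 20 to 120 N. Pads are 22 mm wide; open, the fingers measure 114 mm over their backs; the gripper's body (76 mm by 85 mm) begins 54 mm behind the grasp point. The pads swing forward as they close: fully open they stand 13 mm farther back than shut.
Start: joints at [-1.262, 0.417, -0.01, 1.614, 0.005, 1.111, -0.053], TCP at [0.215, 0.587, 0.231] pointing down, gripper open.
Joint ranges: [-2.81, 2.81], [-0.39, 2.02], [-1.27, 1.25], [0.06, 2.57], [-1.19, 4.33], [0.19, 2], [-2.82, 2.82]. Speed limits (rad/s): [1.89, 1.89, 2.39, 2.39, 3.01, 3.01, 3.01].

### API

Orientations are given as a unit quaternion [w, x, y, z].
In Python, from plant import ctrl, optics gives the robot as it stands.
- The arm moves only by the shell command python3 -m inch 'ROWS' [FORCE]. ROWS is a JSON list of rows, 1 to 20 of them, each of 7 numbers: dx, dy, dz in m, then a rotation vector rx, ry, rz in rad, then the finger opening in m; each row is the pose to reach, as a shift and turn from the pose commanded when the command began, along the tool's axes at that moment; what a row does not reach only later rows make up. A row lasts 1/12 s, in which the tool goes at most 0.0417 m and 0.125 rad, less where a joint would pass 70% of its speed; a pose out of reach is approached as far as the arm can. The fingers move at their own pace and stop on an object; FORCE is the grip in N (left out, the last holds). Time passes only in rows, so rows that do not move let the fingers close. It prints the time, the measured TCP pose, the force, the opening and the grip force at its end.
- ctrl.state(): the state, without advancing time (a new reading comes with each control period).
- optics.capture(name): name is "scene" or "top" or "wrist"; returns the picture (384x512x3 uint8, red, green, blue); there is no depth.
- optics.camera_model(name): a dict with "K" (3x3 intrinsics, pixels), "D" ([k1, k2, p1, p2, k3] as OpenCV has them; the pictures are not rectified), "R" (3x3) and "t" (3): a world point X has camera coordinates R X + t. Camera axes: x right, y down, z forward; pixel columns grow to the right and rows downward; lengths in m; the calibration is good to about 2 mm. A picture is of the moment at which its call begins: read the wrist's pose just before it. camera_model takes no time and is no camera call; for the wrist camera it gives the pose at the moment of the call.
- ctrl.close_job(): hands the job in; it is judged then, once.
The state is a dict: "time_s": time; "q": joint angles; "dq": joint speeds; "effort": joint torques, N m; "ee_pos": TCP position; "ee_rot": TCP orientation; "force": force on the tool from outside, world axes, zero at the start; "torque": the same for the moment, N m; "grip_width": finger opening in m; "gripper_force": force on a finger pad.
Only numpy, scipy, OpenCV 4.12 (cv2) and the standard library are available. Lean on these libraries where they do the work, as an engineer would, in place of code of your own. Each camera call takes 0.05 s, during which the arm holds its last target. There are 200 camera calls.

## Working session

There is one attempt and no reset: what is moved stays moved. The work goes in short steps, Python scripts to look and compute and a shell command to move; the robot and the scene stay as the last step left them, time stands still between calls to the robot, and variables do not carry over. Pictures are saved under pics/ and viewed, at most 10 in all, crops included, and the job is handed in when it is done.

```bash
ls; mkdir -p pics; python3 - <<'E'
from plant import ctrl, optics
import cv2
s=ctrl.state();print(s['time_s'],s['ee_pos'],s['ee_rot'],s['grip_width'])
for n in("scene","top"):
    im=optics.capture(n);cv2.imwrite(f"pics/{n}0.png",im[:,:,::-1])
    m=optics.camera_model(n);print(n,m)
E
```

```text
pics
0.0 [0.2146686  0.58661099 0.23066748] [-8.14735335e-05  1.74505937e-01  9.84655927e-01 -6.13586827e-04] 0.0852377462080953
scene {'K': array([[370.88724497,   0.        , 257.92464471],
       [  0.        , 370.88724497, 186.20894487],
       [  0.        ,   0.        ,   1.        ]]), 'D': array([-0.01557225,  0.        ,  0.        ,  0.        ,  0.        ]), 'R': array([[ 0.7939229 , -0.60801658,  0.00150772],
       [-0.38787091, -0.5083723 , -0.76883923],
       [ 0.46823348,  0.60981427, -0.63944036]]), 't': array([-0.35343067,  0.26093713,  0.95019148])}
top {'K': array([[368.65063225,   0.        , 248.94498204],
       [  0.        , 368.65063225, 193.18764684],
       [  0.        ,   0.        ,   1.        ]]), 'D': array([-0.05913785,  0.        ,  0.        ,  0.        ,  0.        ]), 'R': array([[ 0.01161278, -0.99992964,  0.00241848],
       [-0.99565089, -0.01178661, -0.09241419],
       [ 0.09243619, -0.00133477, -0.99571772]]), 't': array([0.01720747, 0.48680867, 1.31840219])}
```

View pics/top0.png

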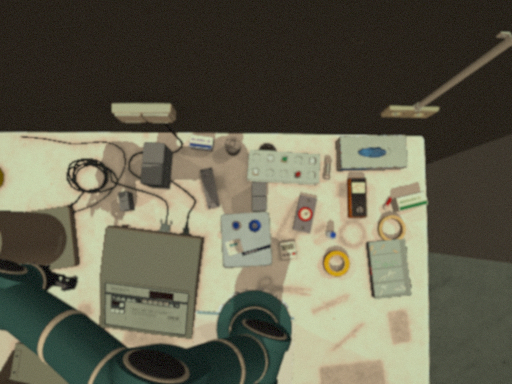

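View pics/scene0.png

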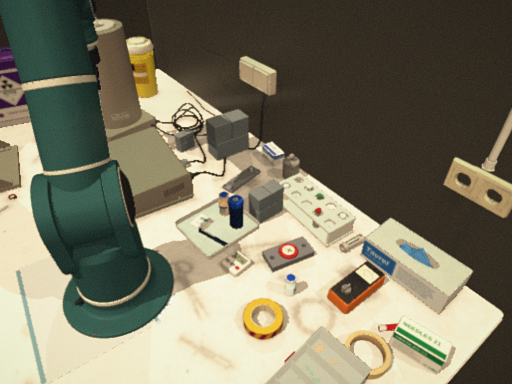

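The top view shows the jig near (209,187), the wall near (259,195), the carrier at (304,212), the meter at (357,197) and the tray at (247,240). I'll enlarge that area.

```bash
python3 - <<'E'
import cv2
im=cv2.imread("pics/top0.png")[130:260,190:385]
cv2.imwrite("pics/crop1.png",cv2.resize(im,None,fx=4.1,fy=4.1,interpolation=cv2.INTER_CUBIC))
E
```

```text
(no output)
```

View pics/crop1.png

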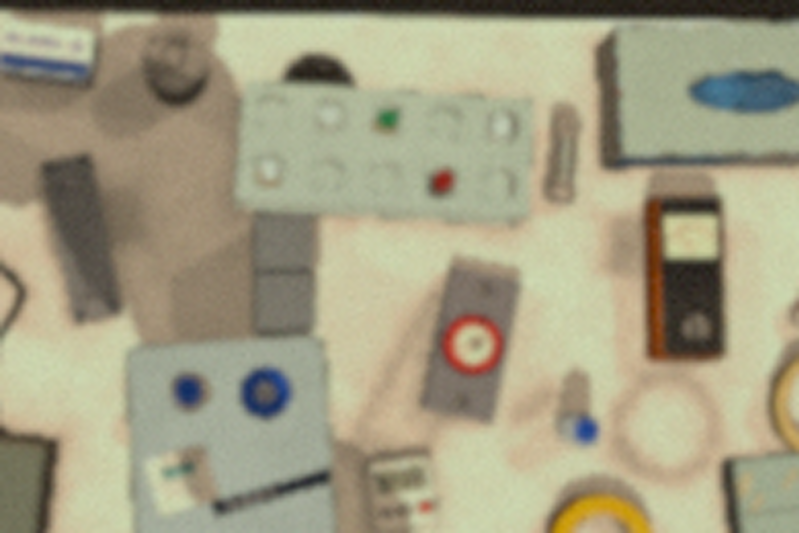

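The crop shows the jig corners at about (42,160), (90,155), (120,312) and (78,322). The carrier's ring is at (473,345) with holes at (487,285) and (462,403). The meter has its dial at (692,237) and knob at (695,325), so its +x points to world +x.

```bash
cat > h.py <<'E'
import numpy as np, cv2
from plant import ctrl, optics
from scipy.spatial.transform import Rotation as Ro
def cast(m,px,z):
    u=cv2.undistortPoints(np.array(px,float).reshape(-1,1,2),m['K'],np.array(m['D']))[:,0]
    d=np.c_[u,np.ones(len(u))]@m['R']; o=-m['R'].T@m['t']
    return o+d*((z-o[2])/d[:,2])[:,None]
def rot(s): w,x,y,z=s['ee_rot']; return Ro.from_quat([x,y,z,w])
def rel(target,yaw):
    """shift & rotvec in tool axes from measured pose to tool-down at target with tool x axis at world yaw"""
    s=ctrl.state(); R=rot(s)
    best=None
    for y in (yaw,yaw+np.pi):
        G=Ro.from_matrix(np.array([[np.cos(y),np.sin(y),0],[np.sin(y),-np.cos(y),0],[0,0,-1]]).T)
        v=(R.inv()*G).as_rotvec()
        if best is None or np.linalg.norm(v)<np.linalg.norm(best): best=v
    return R.inv().apply(np.array(target)-s['ee_pos']).round(4),best.round(4)
def cap(n,f=None):
    m=optics.camera_model(n); im=optics.capture(n)
    if f: cv2.imwrite(f"pics/{f}.png",im[:,:,::-1])
    return m,im
E
python3 - <<'E'
from h import *
m=optics.camera_model("top")
c=lambda pts:[(190+(x+.5)/4.1-.5,130+(y+.5)/4.1-.5) for x,y in pts]
def show(n,pts,z):
    p=cast(m,c(pts),z);print(n,p[:,:2].round(4).tolist(),p.mean(0)[:2].round(4));return p
show('jig',[(42,160),(90,155),(120,312),(78,322)],.014)
show('ring',[(473,345)],.025)
p=show('holes',[(487,285),(462,403)],.02);d=p[0]-p[1];print(np.degrees(np.arctan2(d[1],d[0])),np.linalg.norm(d))
show('carr',[(455,258),(519,268),(491,421),(422,408)],.02)
show('meter',[(663,198),(720,200),(722,355),(660,355)],.042)
show('wall',[(255,271),(315,269),(312,331),(255,333),(252,215),(316,215)],.1)
show('vialsh',[(265,392)],.1);show('amber',[(190,390)],.077);show('pot',[(177,65)],.08);show('vial',[(585,430)],.062)
show('tray',[(130,348),(325,338)],.01)
s=ctrl.state();w=optics.camera_model('wrist');print(w['K'],w['D']);R=rot(s).as_matrix();print((w['R']@R).round(3), (w['R']@s['ee_pos']+w['t']).round(4)); print(R.round(3))
E
```

```text
jig [[0.5761, 0.2049], [0.5811, 0.1618], [0.4401, 0.1321], [0.4308, 0.1693]] [0.507 0.167]
ring [[0.414, -0.1807]] [ 0.414  -0.1807]
holes [[0.4676, -0.1941], [0.3628, -0.1717]] [ 0.4152 -0.1829]
-12.060613352844568 0.10712509226161694
carr [[0.4914, -0.1656], [0.4831, -0.2228], [0.3473, -0.1974], [0.3581, -0.1363]] [ 0.42   -0.1805]
meter [[0.5446, -0.3468], [0.5435, -0.3977], [0.4068, -0.3971], [0.4062, -0.3422]] [ 0.4753 -0.3709]
wall [[0.4708, 0.0131], [0.4731, -0.037], [0.4212, -0.0349], [0.419, 0.0125], [0.5179, 0.0161], [0.5185, -0.0375]] [ 0.4701 -0.0113]
vialsh [[0.3702, 0.0037]] [0.3702 0.0037]
amber [[0.3712, 0.0667]] [0.3712 0.0667]
pot [[0.6495, 0.0819]] [0.6495 0.0819]
vial [[0.3408, -0.2712]] [ 0.3408 -0.2712]
tray [[0.4084, 0.1229], [0.4193, -0.0508]] [0.4138 0.036 ]
[[279.88684535   0.         256.16335401]
 [  0.         279.88684535 190.08461395]
 [  0.           0.           1.        ]] [-0.07066317  0.          0.          0.          0.        ]
[[ 0.001  1.     0.001]
 [-0.946  0.001 -0.325]
 [-0.325 -0.     0.946]] [0.0005 0.0326 0.1632]
[[-0.939  0.344 -0.   ]
 [ 0.344  0.939 -0.001]
 [-0.    -0.001 -1.   ]]
```

```bash
python3 -c "
from h import *
print(rel([.47,.16,.25],np.radians(192.9)))"
```

```text
(array([-0.3864, -0.313 , -0.0189]), array([-1.100e-03, -2.000e-04, -5.759e-01]))
```

```bash
python3 -m inch '[[-0.1,-0.08,-0.04,0,0,-0.1,0.085],[-0.386,-0.313,-0.019,0,0,-0.576,0.085],[-0.386,-0.313,-0.019,0,0,-0.576,0.085],[-0.386,-0.313,-0.019,0,0,-0.576,0.085],[-0.386,-0.313,-0.019,0,0,-0.576,0.085],[-0.386,-0.313,-0.019,0,0,-0.576,0.085],[-0.386,-0.313,-0.019,0,0,-0.576,0.085],[-0.386,-0.313,-0.019,0,0,-0.576,0.085],[-0.386,-0.313,-0.019,0,0,-0.576,0.085],[-0.386,-0.313,-0.019,0,0,-0.576,0.085],[-0.386,-0.313,-0.019,0,0,-0.576,0.085],[-0.386,-0.313,-0.019,0,0,-0.576,0.085],[-0.386,-0.313,-0.019,0,0,-0.576,0.085],[-0.386,-0.313,-0.019,0,0,-0.576,0.085],[-0.386,-0.313,-0.019,0,0,-0.576,0.085],[-0.386,-0.313,-0.019,0,0,-0.576,0.085],[-0.386,-0.313,-0.019,0,0,-0.576,0.085]]' 60
python3 - <<'E'
from h import *
m,im=cap('wrist','w1');print(m)
print(rel([.38,-.19,.25],np.radians(168)))
cv2.imwrite("pics/w1b.png",cv2.resize(im[:,:,::-1],None,fx=1.5,fy=1.5,interpolation=cv2.INTER_CUBIC))
E
```

```text
time_s: 1.52
ee_pos: [0.4692, 0.1613, 0.2502]
ee_rot: [-0.0, -0.113, 0.994, 0.0]
force: [-1.1, -0.7, -0.7]
grip_width: 0.0849
gripper_force: 0.0
{'K': array([[279.88684535,   0.        , 256.16335401],
       [  0.        , 279.88684535, 190.08461395],
       [  0.        ,   0.        ,   1.        ]]), 'D': array([-0.07066317,  0.        ,  0.        ,  0.        ,  0.        ]), 'R': array([[-2.25608263e-01,  9.74218102e-01, -3.11740248e-05],
       [ 9.21639580e-01,  2.13442562e-01,  3.24072149e-01],
       [ 3.15723608e-01,  7.30846234e-02, -9.46032368e-01]]), 't': array([-0.05096997, -0.5150635 ,  0.24000994])}
(array([ 1.660e-01, -3.222e-01,  3.000e-04]), array([ 0.000e+00, -2.000e-04,  4.363e-01]))
```

View pics/w1b.png

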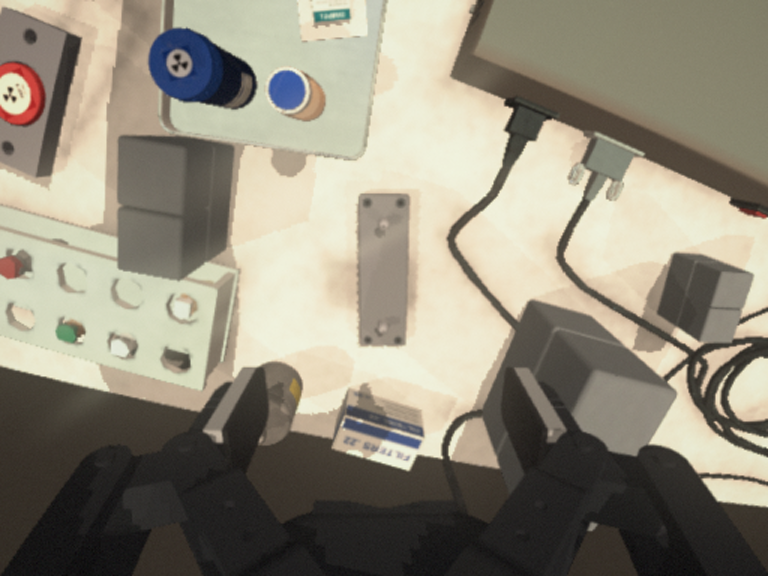

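The wrist view shows the jig upright at (383,270) in the enlarged picture, with dowels near (381,223) and (382,322). The right wall is at (175,190), the vial shield and amber vial are in the tray, and a larger look-alike brick stands right of the jig at (590,360). I'll measure the jig here and then go and look at the carrier.

```bash
cat >> h.py <<'E'
def top_rect(m,im,seed,z,size,tol=10,win=110):
    """flood a uniform top face, fit min-area rectangle, in world"""
    b=cv2.GaussianBlur(im,(0,0),1); mask=np.zeros((im.shape[0]+2,im.shape[1]+2),np.uint8)
    cv2.floodFill(b.copy(),mask,seed,0,(tol,)*3,(tol,)*3,4|(255<<8)|cv2.FLOODFILL_MASK_ONLY|cv2.FLOODFILL_FIXED_RANGE)
    k=mask[1:-1,1:-1]
    c=max(cv2.findContours(k,cv2.RETR_EXTERNAL,cv2.CHAIN_APPROX_NONE)[0],key=cv2.contourArea)
    P=cast(m,c[:,0].astype(float),z)[:,:2]
    r=cv2.minAreaRect((P*1000).astype(np.float32)); bx=cv2.boxPoints(r)/1000
    e=[bx[1]-bx[0],bx[2]-bx[1]]; L=max(e,key=np.linalg.norm); yaw=np.degrees(np.arctan(L[1]/L[0]))
    print('rect c',(np.array(r[0])/1000).round(4),'size',sorted(np.round(r[1],1)),'yaw',round(float(yaw),2)); return k,np.array(r[0])/1000,yaw
E
python3 - <<'E'
from h import *
import h
# w1 taken at same pose as now (arm still)
m=optics.camera_model('wrist');im=cv2.imread('pics/w1.png')[:,:,::-1].copy()
for t in(12,20,30,40):
    k,_,_=top_rect(m,im,(256,178),.014,0,t)
# dowel tops
g=cv2.cvtColor(im,cv2.COLOR_RGB2GRAY)[125:235,232:280]
cv2.imwrite('pics/jz.png',cv2.resize(g,None,fx=5,fy=5,interpolation=cv2.INTER_CUBIC))
E
```

```text
rect c [0.5187 0.1706] size [np.float64(46.6), np.float64(116.0)] yaw 13.05
rect c [0.5036 0.1664] size [np.float64(47.8), np.float64(147.4)] yaw 13.21
rect c [0.5036 0.1671] size [np.float64(49.5), np.float64(150.3)] yaw 13.03
rect c [0.5033 0.1686] size [np.float64(55.0), np.float64(150.3)] yaw 13.05
```

View pics/jz.png

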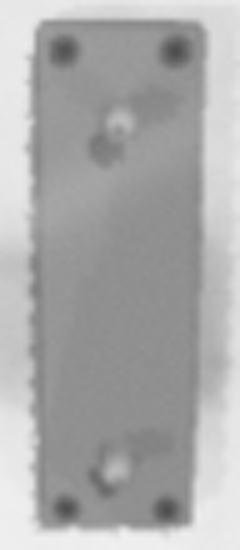

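```bash
python3 -m inch '[[0.16,-0.318,0,0,0,0.432,0.085],[0.16,-0.318,0,0,0,0.432,0.085],[0.16,-0.318,0,0,0,0.432,0.085],[0.16,-0.318,0,0,0,0.432,0.085],[0.16,-0.318,0,0,0,0.432,0.085],[0.16,-0.318,0,0,0,0.432,0.085],[0.16,-0.318,0,0,0,0.432,0.085],[0.16,-0.318,0,0,0,0.432,0.085],[0.16,-0.318,0,0,0,0.432,0.085],[0.16,-0.318,0,0,0,0.432,0.085],[0.16,-0.318,0,0,0,0.432,0.085],[0.16,-0.318,0,0,0,0.432,0.085]]'
python3 - <<'E'
from h import *
m,im=cap('wrist','w2')
cv2.imwrite("pics/w2b.png",cv2.resize(im[:,:,::-1],None,fx=1.5,fy=1.5,interpolation=cv2.INTER_CUBIC))
E
```

```text
time_s: 2.57
ee_pos: [0.3851, -0.1844, 0.2503]
ee_rot: [-0.0, 0.103, 0.995, 0.0]
force: [0.3, -0.5, -0.3]
grip_width: 0.0847
gripper_force: 0.0
```

View pics/w2b.png

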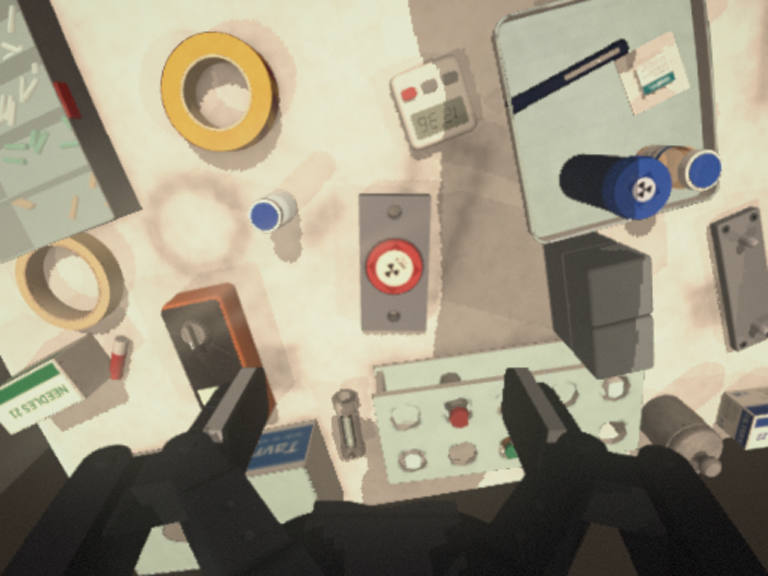

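The jig crop shows screws at (64,50), (174,50), (67,507) and (167,507), with dowel noses at about (119,120) and (117,464). In the second wrist view the carrier has its ring at (394,267) and holes at (395,212) and (394,316). The meter is at (215,350) with its knob toward the robot and dial away, and the vial is at (268,213).

```bash
python3 - <<'E'
from h import *
s=ctrl.state()
m2=optics.camera_model('wrist')
# w1 camera model as printed
m1=dict(m2);m1['R']=np.array([[-2.25608263e-01,9.74218102e-01,-3.11740248e-05],[9.21639580e-01,2.13442562e-01,3.24072149e-01],[3.15723608e-01,7.30846234e-02,-9.46032368e-01]]);m1['t']=np.array([-0.05096997,-0.5150635,0.24000994])
f=lambda P:[(232+(x+.5)/5-.5,125+(y+.5)/5-.5) for x,y in P]
def rep(n,p):
    print(n,p.mean(0)[:2].round(4))
a=cast(m1,f([(64,50),(174,50),(67,507),(167,507)]),.014);rep('screws',a);d=a[2]+a[3]-a[0]-a[1];print(np.degrees(np.arctan2(d[1],d[0])),np.linalg.norm(d)/2, np.linalg.norm(a[0]-a[1]),np.linalg.norm(a[2]-a[3]))
a=cast(m1,f([(119,120),(117,464)]),.031);rep('dowels',a);d=a[1]-a[0];print(np.degrees(np.arctan2(d[1],d[0])),np.linalg.norm(d))
a=cast(m1,f([(37,20),(205,20),(190,525),(40,527)]),.014);rep('corners',a)
im=cv2.imread('pics/w2.png')[:,:,::-1].copy();r,g,b=[im[...,i].astype(int) for i in range(3)]
k=((r>130)&(g<90)&(b<90)).astype(np.uint8);k[:,:235]=0;k[:,290:]=0;k[:150]=0;k[200:]=0
c=max(cv2.findContours(k,cv2.RETR_EXTERNAL,cv2.CHAIN_APPROX_NONE)[0],key=cv2.contourArea)
e=cv2.fitEllipse(c);print(e);rep('ring',cast(m2,[e[0]],.0235))
a=cast(m2,[((x+.5)/1.5-.5,(y+.5)/1.5-.5) for x,y in[(395,212),(394,316)]],.02);rep('holes',a);d=a[1]-a[0];print(np.degrees(np.arctan2(d[1],d[0])),np.linalg.norm(d))
for sd in((262,155),(250,195)):
  for t in(15,25,35):top_rect(m2,im,sd,.02,0,t)
a=cast(m2,[((x+.5)/1.5-.5,(y+.5)/1.5-.5) for x,y in[(361,194),(430,195),(426,332),(362,330)]],.02);rep('ccorn',a)
for i in(0,2): print(np.linalg.norm(a[i]-a[i+1]))
a=cast(m2,[((x+.5)/1.5-.5,(y+.5)/1.5-.5) for x,y in[(590,277),(650,258),(652,373),(596,378)]],.1);print('wall',a.round(3)[:,:2].tolist())
print('vial',cast(m2,[(266/1.5,215/1.5)],.062))
E
```

```text
screws [0.5038 0.1676]
12.735491881453623 0.1360899256068565 0.029643948666473328 0.030060112542874502
dowels [0.5009 0.167 ]
12.657505240686213 0.0982740296261383
corners [0.5031 0.1674]
((262.6908874511719, 177.85983276367188), (32.38404083251953, 34.68122863769531), 65.7189712524414)
ring [ 0.4117 -0.1811]
holes [ 0.4119 -0.1808]
-11.796183191841719 0.10036179444241075
rect c [ 0.4108 -0.1806] size [np.float64(62.3), np.float64(132.9)] yaw -11.68
rect c [ 0.411  -0.1808] size [np.float64(64.0), np.float64(135.9)] yaw -11.53
rect c [ 0.4104 -0.1801] size [np.float64(65.8), np.float64(137.1)] yaw -11.71
rect c [ 0.4108 -0.1807] size [np.float64(61.5), np.float64(132.9)] yaw -11.85
rect c [ 0.4108 -0.1809] size [np.float64(62.9), np.float64(133.0)] yaw -11.87
rect c [ 0.411  -0.1806] size [np.float64(64.1), np.float64(135.8)] yaw -11.72
ccorn [ 0.4122 -0.1806]
0.0607336616988132
0.06275458128789252
wall [[0.426, -0.036], [0.421, 0.01], [0.522, 0.013], [0.516, -0.034]]
vial [[ 0.33751679 -0.27106275  0.062     ]]
```

```bash
python3 -c "
from h import *
print(rel([.4118,-.1809,0],np.radians(168.25)))"
```

```text
(array([-0.0255,  0.0086,  0.2502]), array([ 0.0001, -0.0002,  0.0003]))
```

```bash
python3 -m inch '[[-0.0255,0.0086,0.03,0,0,0,0.085],[-0.0255,0.0086,0.07,0,0,0,0.085],[-0.0255,0.0086,0.11,0,0,0,0.085],[-0.0255,0.0086,0.15,0,0,0,0.085],[-0.0255,0.0086,0.19,0,0,0,0.085],[-0.0255,0.0086,0.21,0,0,0,0.085],[-0.0255,0.0086,0.225,0,0,0,0.085],[-0.0255,0.0086,0.235,0,0,0,0.085],[-0.0255,0.0086,0.245,0,0,0,0.085],[-0.0255,0.0086,0.25,0,0,0,0.085],[-0.0255,0.0086,0.25,0,0,0,0.085],[-0.0255,0.0086,0.25,0,0,0,0.03],[-0.0255,0.0086,0.25,0,0,0,0.03],[-0.0255,0.0086,0.25,0,0,0,0.03],[-0.0255,0.0086,0.25,0,0,0,0.03],[-0.0255,0.0086,0.25,0,0,0,0.03]]' 60; python3 -c "
from h import *
print(rel([.4118,-.1809,0],np.radians(168.25)),ctrl.state()['grip_width'])"
```

```text
time_s: 3.95
ee_pos: [0.4121, -0.1821, 0.0018]
ee_rot: [0.001, 0.103, 0.995, 0.0]
force: [-6.9, 4.7, 25.3]
grip_width: 0.065
gripper_force: 59.1
(array([0.0006, 0.0011, 0.0018]), array([ 0.0007,  0.0018, -0.0017])) 0.06498203799770125
```

```bash
python3 -m inch '[[0,0,-0.04,0,0,0,0.03],[0,0,-0.08,0,0,0,0.03],[0,0,-0.12,0,0,0,0.03],[0,0,-0.16,0,0,0,0.03],[0,0,-0.19,0,0,0,0.03],[0,0,-0.19,0,0,0,0.03],[0,0,-0.19,0,0,0,0.03]]'; python3 - <<'E'
from h import *
m,im=cap('wrist','w3')
print(rel([.503,.1674,.19],np.radians(192.8)))
cv2.imwrite("pics/w3b.png",im[:,:,::-1])
E
```

```text
time_s: 4.53
ee_pos: [0.4122, -0.182, 0.192]
ee_rot: [0.002, 0.103, 0.995, 0.0]
force: [0.2, 0.5, -4.0]
grip_width: 0.0646
gripper_force: 66.5
(array([-0.0181,  0.3605,  0.0009]), array([ 0.0005,  0.0015, -0.4296]))
```

View pics/w3b.png

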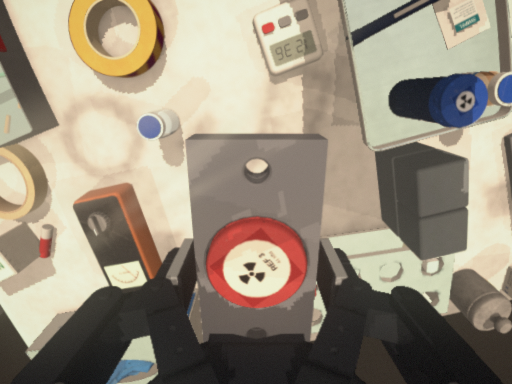

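The picture shows the carrier held level. The near edge runs (187,137) to (326,136), one hole is at (257,170), the far hole is at about (257,332), and the source is at (256,262).

```bash
python3 - <<'E'
from h import *
s=ctrl.state();m=optics.camera_model('wrist');im=cv2.imread('pics/w3.png')[:,:,::-1].copy();r,g,b=[im[...,i].astype(int) for i in range(3)]
T=lambda p:rot(s).inv().apply(p-s['ee_pos'])
k=((r>130)&(g<90)&(b<90)).astype(np.uint8);k[:,:200]=0;k[:,320:]=0;k[:210]=0;k[315:]=0
c=max(cv2.findContours(k,cv2.RETR_EXTERNAL,cv2.CHAIN_APPROX_NONE)[0],key=cv2.contourArea)
e=cv2.fitEllipse(cv2.convexHull(c));print(e)
for z in(.208,.210,.212):
    print('ring',T(cast(m,[e[0]],z+.003)).round(4),'hole/corners',T(cast(m,[(257,168),(257,334),(187,136),(326,135)],z)).round(4)[:,:2].tolist())
E
```

```text
((256.0035095214844, 261.92254638671875), (91.43279266357422, 100.62117767333984), 89.52136993408203)
ring [[ 0.0025 -0.0005 -0.0204]] hole/corners [[0.0514, -0.0001], [-0.0499, 0.0001], [0.0663, -0.0316], [0.0668, 0.0309]]
ring [[ 0.0039 -0.0005 -0.0224]] hole/corners [[0.0519, -0.0001], [-0.0477, 0.0001], [0.0665, -0.0311], [0.067, 0.0304]]
ring [[ 0.0052 -0.0005 -0.0244]] hole/corners [[0.0524, -0.0001], [-0.0456, 0.0001], [0.0668, -0.0306], [0.0673, 0.0299]]
```

```bash
python3 -m inch '[[-0.0185,0.3605,0,0,0,-0.43,0.03],[-0.0185,0.3605,0,0,0,-0.43,0.03],[-0.0185,0.3605,0,0,0,-0.43,0.03],[-0.0185,0.3605,0,0,0,-0.43,0.03],[-0.0185,0.3605,0,0,0,-0.43,0.03],[-0.0185,0.3605,0,0,0,-0.43,0.03],[-0.0185,0.3605,0,0,0,-0.43,0.03],[-0.0185,0.3605,0,0,0,-0.43,0.03],[-0.0185,0.3605,0,0,0,-0.43,0.03],[-0.0185,0.3605,0,0,0,-0.43,0.03],[-0.0185,0.3605,0,0,0,-0.43,0.03],[-0.0185,0.3605,0.04,0,0,-0.43,0.03],[-0.0185,0.3605,0.08,0,0,-0.43,0.03],[-0.0185,0.3605,0.11,0,0,-0.43,0.03],[-0.0185,0.3605,0.13,0,0,-0.43,0.03],[-0.0185,0.3605,0.13,0,0,-0.43,0.03],[-0.0185,0.3605,0.13,0,0,-0.43,0.03],[-0.0185,0.3605,0.13,0,0,-0.43,0.03]]'; python3 - <<'E'
from h import *
m,im=cap('wrist','w4')
print(rel([.5035,.1676,.06],np.radians(192.8)))
cv2.imwrite("pics/w4b.png",cv2.resize(im[100:,140:370,::-1],None,fx=2.1,fy=2.1))
E
```

```text
time_s: 6.08
ee_pos: [0.5041, 0.1662, 0.0613]
ee_rot: [0.0, -0.111, 0.994, -0.0]
force: [0.9, 0.0, -1.9]
grip_width: 0.0642
gripper_force: 67.7
(array([0.0006, 0.0012, 0.0017]), array([ 0.0002,  0.0018, -0.0009]))
```

View pics/w4b.png

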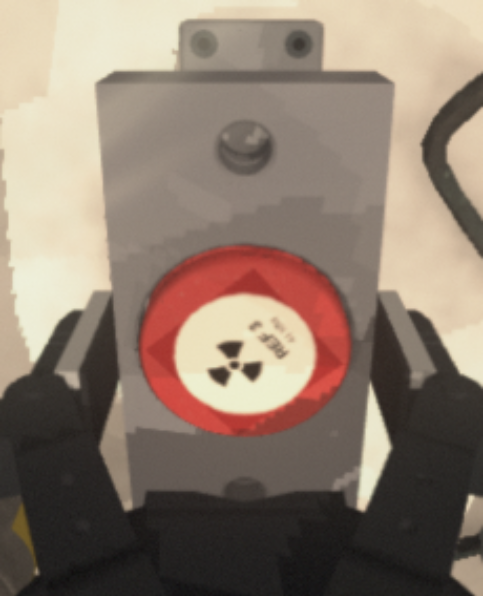

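Seen from above the jig, the hole at (245,147) has a dowel visible through it. The rail's end screws are at (203,43) and (298,43), and the carrier's near edge runs from x=97 to x=394.

```bash
python3 - <<'E'
from h import *
s=ctrl.state();m=optics.camera_model('wrist')
T=lambda p:rot(s).inv().apply(p-s['ee_pos']).round(4)
f=lambda P:[(140+(x+.5)/2.1-.5,100+(y+.5)/2.1-.5) for x,y in P]
print('screws',T(cast(m,f([(203,43),(298,43)]),.014)))
print('rail end',T(cast(m,f([(180,70),(323,70),(250,20)]),.014)))
print('hole',T(cast(m,f([(245,147)]),.0795)),'edges',T(cast(m,f([(97,83),(394,83)]),.0795)))
print('dowel?',T(cast(m,f([(247,133),(240,137)]),.031)))
E
```

```text
screws [[ 0.0678 -0.0136  0.0476]
 [ 0.0679  0.0166  0.0476]]
rail end [[ 0.0593 -0.0212  0.0476]
 [ 0.0594  0.025   0.0476]
 [ 0.075   0.0013  0.0476]]
hole [[ 0.0509 -0.0003 -0.0179]] edges [[ 0.0651 -0.032  -0.0179]
 [ 0.0651  0.0317 -0.0179]]
dowel? [[ 0.0425  0.0004  0.0306]
 [ 0.0412 -0.0017  0.0306]]
```

```bash
python3 -m inch '[[0,0.0015,0.01,0,0.001,0,0.03],[0,0.0015,0.02,0,0.001,0,0.03],[0,0.0015,0.024,0,0.001,0,0.03],[0,0.0015,0.028,0,0.001,0,0.03],[0,0.0015,0.032,0,0.001,0,0.03],[0,0.0015,0.035,0,0.001,0,0.03],[0,0.0015,0.035,0,0.001,0,0.03]]' 40; python3 -c "
from h import *
print(rel([.5035,.1676,.0158],np.radians(192.8)),ctrl.state()['torque'])"
```

```text
time_s: 6.72
ee_pos: [0.5032, 0.1682, 0.0247]
ee_rot: [-0.001, -0.111, 0.994, -0.0]
force: [0.5, 0.3, -2.9]
grip_width: 0.0643
gripper_force: 67.6
(array([-0.0002, -0.0006,  0.0089]), array([-0.0003, -0.0015, -0.0002])) [-0.07924844 -0.1222626   0.01325834]
```

```bash
python3 -m inch '[[0,0,0.003,0,0,0,0.03],[0,0,0.006,0,0,0,0.03],[0,0,0.009,0,0,0,0.03],[0,0,0.0105,0,0,0,0.03],[0,0,0.0105,0,0,0,0.03]]' 40; python3 -c "
from h import *
print(rel([.5035,.1676,.0158],np.radians(192.8)),ctrl.state()['torque'])"
```

```text
time_s: 7.13
ee_pos: [0.5034, 0.1684, 0.0159]
ee_rot: [-0.0, -0.111, 0.994, 0.0]
force: [-11.6, -2.4, 32.2]
grip_width: 0.0643
gripper_force: 71.6
(array([ 0.0001, -0.0008,  0.0001]), array([ 0.0006, -0.0008, -0.0003])) [-0.69280601  2.29060214  0.08164968]
```

Contact came at exactly the seated height. Release and rise.

```bash
python3 -m inch '[[0,0,-0.001,0,0,0,0.085],[0,0,-0.001,0,0,0,0.085],[0,0,-0.001,0,0,0,0.085],[0,0,-0.001,0,0,0,0.085],[0,0,-0.001,0,0,0,0.085],[0,0,-0.02,0,0,0,0.085],[0,0,-0.05,0,0,0,0.085],[0,0,-0.09,0,0,0,0.085],[0,0,-0.13,0,0,0,0.085],[0,0,-0.17,0,0,0,0.085],[0,0,-0.2,0,0,0,0.085],[0,0,-0.2,0,0,0,0.085],[0.03,0,-0.235,0,0,0,0.085],[0.03,0,-0.235,0,0,0,0.085],[0.03,0,-0.235,0,0,0,0.085]]'; python3 - <<'E'
from h import *
m,im=cap('wrist','w5');s=ctrl.state()
r,g,b=[im[...,i].astype(int) for i in range(3)]
k=((r>130)&(g<90)&(b<90)).astype(np.uint8);k[:,:200]=0;k[:,320:]=0;k[250:]=0;k[:100]=0
c=max(cv2.findContours(k,cv2.RETR_EXTERNAL,cv2.CHAIN_APPROX_NONE)[0],key=cv2.contourArea)
e=cv2.fitEllipse(cv2.convexHull(c));print(e,cast(m,[e[0]],.0375))
x,y=map(int,e[0])
cv2.imwrite("pics/w5b.png",cv2.resize(im[y-80:y+80,x-110:x+110,::-1],None,fx=3.5,fy=3.5,interpolation=cv2.INTER_CUBIC));print(x-110,y-80)
print(rel([.435,-.37,.25],np.radians(180)))
E
```

```text
time_s: 8.38
ee_pos: [0.4741, 0.1619, 0.2513]
ee_rot: [0.001, -0.112, 0.994, 0.001]
force: [-0.3, 0.3, 0.4]
grip_width: 0.0851
gripper_force: 0.0
((252.11007690429688, 189.53250122070312), (20.47661590576172, 32.81573486328125), 116.56302642822266) [[0.51250054 0.16486877 0.0375    ]]
142 109
(array([ 1.562e-01, -5.100e-01, -2.000e-04]), array([0.0007, 0.0003, 0.2235]))
```

View pics/w5b.png

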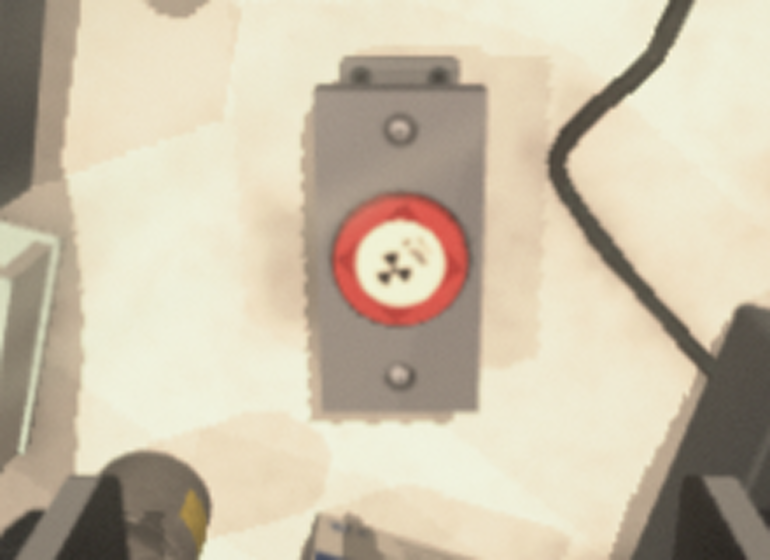

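The carrier is seated. Both dowels show centred in the holes at (399,129) and (399,376), and the source centre is at (400,260). Next I'll go and look at the meter.

```bash
python3 - <<'E'
from h import *
m=optics.camera_model('wrist')
f=lambda P:[(142+(x+.5)/3.5-.5,109+(y+.5)/3.5-.5) for x,y in P]
print(cast(m,f([(400,260)]),.039));a=cast(m,f([(399,129),(399,376)]),.031);d=a[1]-a[0];print(a,a.mean(0),np.degrees(np.arctan2(d[1],d[0])),np.linalg.norm(d))
s=ctrl.state();print(s['ee_pos'])
E
python3 -m inch '[[0.156,-0.51,0,0,0,0.2235,0.085],[0.156,-0.51,0,0,0,0.2235,0.085],[0.156,-0.51,0,0,0,0.2235,0.085],[0.156,-0.51,0,0,0,0.2235,0.085],[0.156,-0.51,0,0,0,0.2235,0.085],[0.156,-0.51,0,0,0,0.2235,0.085],[0.156,-0.51,0,0,0,0.2235,0.085],[0.156,-0.51,0,0,0,0.2235,0.085],[0.156,-0.51,0,0,0,0.2235,0.085],[0.156,-0.51,0,0,0,0.2235,0.085],[0.156,-0.51,0,0,0,0.2235,0.085],[0.156,-0.51,0,0,0,0.2235,0.085],[0.156,-0.51,0,0,0,0.2235,0.085],[0.156,-0.51,0,0,0,0.2235,0.085],[0.156,-0.51,0,0,0,0.2235,0.085],[0.156,-0.51,0,0,0,0.2235,0.085]]'
python3 - <<'E'
from h import *
m,im=cap('wrist','w6')
cv2.imwrite("pics/w6b.png",cv2.resize(im[60:,126:386,::-1],None,fx=1.85,fy=1.85,interpolation=cv2.INTER_CUBIC))
E
```

```text
[[0.50144727 0.16754389 0.039     ]]
[[0.45415982 0.15639108 0.031     ]
 [0.55198858 0.17863615 0.031     ]] [0.5030742  0.16751362 0.031     ] 12.810538987497049 0.10032601257758061
[0.47429181 0.16190429 0.25023987]
time_s: 9.77
ee_pos: [0.435, -0.3699, 0.2489]
ee_rot: [-0.001, 0.0, 1.0, 0.0]
force: [0.3, 0.1, -0.5]
grip_width: 0.0851
gripper_force: 0.0
```

View pics/w6b.png

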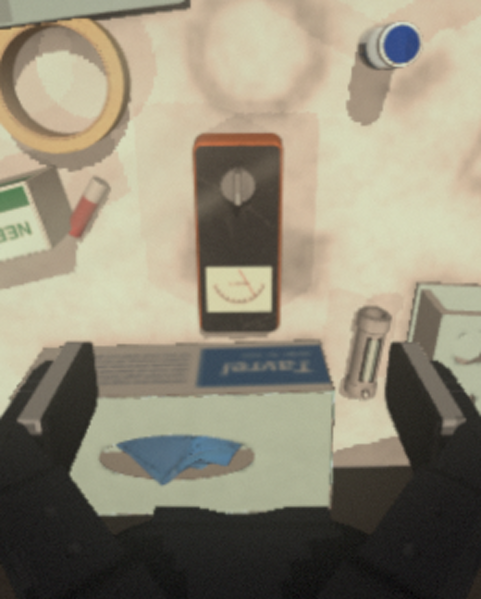

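The meter lies along the image with its dial away from the robot. The top face runs from about (196,147)-(282,147) to (200,331)-(279,331), with the knob at (238,186) and the dial at (239,290).

```bash
python3 - <<'E'
from h import *
m=optics.camera_model('wrist');im=cv2.imread('pics/w6.png')[:,:,::-1].copy()
f=lambda P:[(126+(x+.5)/1.85-.5,60+(y+.5)/1.85-.5) for x,y in P]
a=cast(m,f([(195,147),(283,147),(280,331),(200,331)]),.042);print(a.round(4)[:,:2].tolist(),a.mean(0))
b=cast(m,f([(206,266),(272,266),(272,312),(206,312)]),.042);print('dial',b.mean(0),b.round(4)[:,:2].tolist())
print('knob',cast(m,f([(238,186)]),.062))
# mask: dark or orange (low blue), meter vs bench
x0,y0,x1,y1=225,125,285,245
hsv=cv2.cvtColor(cv2.GaussianBlur(im,(0,0),.8),cv2.COLOR_RGB2HSV)
for th in(70,85,100):
    k=np.zeros(im.shape[:2],np.uint8);w=im[y0:y1,x0:x1];k[y0:y1,x0:x1]=((w[...,2]<th))*255
    c=max(cv2.findContours(k,cv2.RETR_EXTERNAL,cv2.CHAIN_APPROX_NONE)[0],key=cv2.contourArea)
    p=c[:,0].astype(float);p=p[(p[:,1]>145)&(p[:,1]<232)]
    for z in(.042,):
        W=cast(m,p,z);L=W[p[:,0]<255];R=W[p[:,0]>=255]
        fl=np.polyfit(L[:,0],L[:,1],1);fr=np.polyfit(R[:,0],R[:,1],1);print(th,'yaw',np.degrees(np.arctan([fl[0],fr[0]])),'y at .475',np.polyval(fl,.475),np.polyval(fr,.475))
s=ctrl.state();print(s['ee_pos'])
E
```

```text
[[0.4042, -0.401], [0.4041, -0.3415], [0.5439, -0.3399], [0.544, -0.401]] [ 0.47402154 -0.37083752  0.042     ]
dial [ 0.50916781 -0.3712155   0.042     ] [[0.4906, -0.3953], [0.4905, -0.3472], [0.5277, -0.3464], [0.5278, -0.3961]]
knob [[ 0.42658335 -0.37178818  0.062     ]]
70 yaw [-10.8502943    6.25571453] y at .475 -0.3949460575677692 -0.3458759604563204
85 yaw [0.30715626 0.69372225] y at .475 -0.40106750637767336 -0.3422971499182463
100 yaw [0.30862425 0.90356044] y at .475 -0.4014065095308676 -0.3421523090336078
[ 0.43538315 -0.36922924  0.24923149]
```

```bash
python3 -c "
from h import *
print(rel([.473,-.3714,.006],np.radians(180.4)))"
```

```text
(array([-0.0381, -0.0023,  0.2432]), array([ 0.0003, -0.0019, -0.0061]))
```

```bash
python3 -m inch '[[-0.038,-0.0023,0.03,0,0,-0.006,0.085],[-0.038,-0.0023,0.07,0,0,-0.006,0.085],[-0.038,-0.0023,0.11,0,0,-0.006,0.085],[-0.038,-0.0023,0.15,0,0,-0.006,0.085],[-0.038,-0.0023,0.175,0,0,-0.006,0.085],[-0.038,-0.0023,0.19,0,0,-0.006,0.085],[-0.038,-0.0023,0.205,0,0,-0.006,0.085],[-0.038,-0.0023,0.22,0,0,-0.006,0.085],[-0.038,-0.0023,0.235,0,0,-0.006,0.085],[-0.038,-0.0023,0.242,0,0,-0.006,0.085],[-0.038,-0.0023,0.242,0,0,-0.006,0.085],[-0.038,-0.0023,0.242,0,0,-0.006,0.03],[-0.038,-0.0023,0.242,0,0,-0.006,0.03],[-0.038,-0.0023,0.242,0,0,-0.006,0.03],[-0.038,-0.0023,0.242,0,0,-0.006,0.03],[-0.038,-0.0023,0.242,0,0,-0.006,0.03],[-0.038,-0.0023,0.242,0,0,-0.006,0.03]]' 80; python3 -c "
from h import *
print(rel([.473,-.3714,.006],np.radians(180.4)))"
```

```text
time_s: 11.23
ee_pos: [0.4732, -0.3728, 0.0092]
ee_rot: [0.0, -0.003, 1.0, -0.0]
force: [-2.0, 2.2, 5.8]
grip_width: 0.0643
gripper_force: 89.9
(array([0.0002, 0.0014, 0.0032]), array([-0.0007,  0.0003, -0.0012]))
```

```bash
python3 -m inch '[[0,0,-0.015,0,0,0,0.03],[0,0,-0.04,0,0,0,0.03],[0,0,-0.08,0,0,0,0.03],[0,0,-0.12,0,0,0,0.03],[0,0,-0.16,0,0,0,0.03],[0,0,-0.18,0,0,0,0.03],[0,0,-0.18,0,0,0,0.03],[0,0,-0.18,0,0,0,0.03]]'; python3 - <<'E'
from h import *
P=[ctrl.state()['ee_pos']]
m,im=cap('wrist','w7');s=ctrl.state();P.append(s['ee_pos']);print(P)
T=lambda p:rot(s).inv().apply(p-s['ee_pos']).round(4)
# black top face vs orange / dial mask
r,g,b=[im[...,i].astype(int) for i in range(3)]
org=((r>110)&(r-b>60)&(g<r*.7)).astype(np.uint8);org[:,:150]=0;org[:,360:]=0
print('orange rows/cols',[ (v.min(),v.max()) for v in np.nonzero(org)])
for y in range(90,330,16):
    row=im[y,150:362].mean(1); x=np.nonzero(row<90)[0]
    o=np.nonzero(org[y])[0]
    print(y,'dark',(x.min()+150,x.max()+150) if len(x) else None,'orange',(o.min(),o.max(),len(o)) if len(o) else None)
for x in(235,256,275):
    print(x,[tuple(int(v) for v in im[y,x]) for y in range(84,150,4)])
E
```

```text
time_s: 11.9
ee_pos: [0.4732, -0.3724, 0.1894]
ee_rot: [0.001, -0.003, 1.0, -0.0]
force: [0.2, 0.6, -5.7]
grip_width: 0.0643
gripper_force: 90.8
[array([ 0.47315068, -0.37244645,  0.18941991]), array([ 0.47271266, -0.37196528,  0.18789537])]
orange rows/cols [(np.int64(115), np.int64(338)), (np.int64(150), np.int64(329))]
90 dark None orange None
106 dark None orange None
122 dark None orange (np.int64(195), np.int64(318), 124)
138 dark (np.int64(185), np.int64(327)) orange (np.int64(183), np.int64(329), 4)
154 dark (np.int64(212), np.int64(327)) orange (np.int64(150), np.int64(328), 14)
170 dark (np.int64(194), np.int64(325)) orange (np.int64(150), np.int64(327), 5)
186 dark (np.int64(211), np.int64(324)) orange (np.int64(187), np.int64(325), 2)
202 dark (np.int64(191), np.int64(323)) orange (np.int64(188), np.int64(324), 2)
218 dark (np.int64(190), np.int64(322)) orange (np.int64(323), np.int64(323), 1)
234 dark (np.int64(192), np.int64(320)) orange (np.int64(191), np.int64(321), 2)
250 dark (np.int64(172), np.int64(340)) orange (np.int64(192), np.int64(320), 3)
266 dark (np.int64(
[... 370 characters left out ...]
 (236, 236, 212), (177, 121, 90), (180, 125, 92), (202, 132, 95), (223, 137, 93), (109, 96, 81), (98, 86, 73), (92, 81, 67), (91, 79, 68), (86, 76, 64)]
256 [(228, 210, 180), (228, 209, 179), (232, 216, 184), (236, 223, 193), (237, 225, 195), (236, 227, 200), (237, 231, 205), (236, 231, 205), (169, 107, 74), (175, 104, 68), (202, 113, 70), (224, 128, 78), (87, 78, 66), (87, 76, 65), (88, 78, 68), (85, 75, 63), (84, 75, 62)]
275 [(230, 214, 185), (230, 214, 183), (231, 214, 184), (236, 224, 195), (237, 229, 203), (237, 231, 206), (237, 231, 206), (238, 234, 209), (165, 95, 60), (170, 98, 61), (198, 110, 67), (219, 124, 76), (93, 83, 70), (93, 81, 68), (89, 78, 65), (95, 81, 69), (98, 84, 71)]
```

```bash
python3 - <<'E'
from h import *
s=ctrl.state();m=optics.camera_model('wrist');R=rot(s)
T=lambda p:R.inv().apply(p-s['ee_pos']).round(4)
zb=s['ee_pos'][2]-.0092
print('tool z axis',R.as_matrix()[:,2].round(4))
print('bottom near edge',T(cast(m,[(256,115)],zb)),'top near',T(cast(m,[(256,125),(256,131)],zb+.042)))
for y,a,b in((138,183,329),(186,187,325),(202,188,324),(234,191,321),(266,194,319),(282,195,317)):
    p=T(cast(m,[(a-.5,y),(b+.5,y)],zb+.042));print(p[0,0],p[:,1].mean().round(4),p[1,1]-p[0,1])
im=cv2.imread('pics/w7.png')[:,:,::-1]
# dial: bright region
k=np.zeros(im.shape[:2],np.uint8);k[235:330,200:312]=(im[235:330,200:312].min(2)>130)*255
c=max(cv2.findContours(k,cv2.RETR_EXTERNAL,cv2.CHAIN_APPROX_NONE)[0],key=cv2.contourArea)
bb=cv2.boundingRect(c);print(bb);x,y,w,h=bb
print('dial',T(cast(m,[(x,y),(x+w,y),(x,y+h)],zb+.042)))
E
```

```text
tool z axis [-8.e-04  2.e-04 -1.e+00]
bottom near edge [[ 0.0737 -0.0006  0.0093]] top near [[ 0.0727 -0.0005 -0.0327]
 [ 0.0704 -0.0005 -0.0327]]
0.0677 -0.0005 0.0584
0.0477 -0.0005 0.0582
0.0405 -0.0005 0.0586
0.0252 -0.0005 0.0584
0.0084 -0.0003 0.058800000000000005
-0.0006 -0.0005 0.0588
(210, 310, 94, 20)
dial [[-0.0175 -0.0235 -0.0328]
 [-0.0175  0.0235 -0.0328]
 [-0.0308 -0.0243 -0.0328]]
```

```bash
python3 - <<'E'
from h import *
m=optics.camera_model('wrist')
m['R']=np.array([[-2.25608263e-01,9.74218102e-01,-3.11740248e-05],[9.21639580e-01,2.13442562e-01,3.24072149e-01],[3.15723608e-01,7.30846234e-02,-9.46032368e-01]]);m['t']=np.array([-0.05096997,-0.5150635,0.24000994])
for z in(.1,.13,.16):print(z,cast(m,[(530/1.5,302/1.5),(545/1.5,360/1.5)],z)[:,:2].round(3).tolist())
print('instr corner',cast(m,[(453/1.5,77/1.5)],.08).round(3))
print(rel([.4578,.1577,.189],np.radians(192.75)),ctrl.state()['ee_pos'])
E
```

```text
0.1 [[0.474, 0.275], [0.518, 0.304]]
0.13 [[0.465, 0.262], [0.505, 0.288]]
0.16 [[0.456, 0.248], [0.491, 0.271]]
instr corner [[0.334 0.178 0.08 ]]
(array([ 0.0118,  0.5297, -0.001 ]), array([ 0.0003, -0.0008, -0.2166])) [ 0.47271266 -0.37196528  0.18789537]
```

```bash
python3 -m inch '[[0.001,0.03,0,0,0,-0.0,0.03],[0.0118,0.5295,0,0,0,-0.2166,0.03],[0.0118,0.5295,0,0,0,-0.2166,0.03],[0.0118,0.5295,0,0,0,-0.2166,0.03],[0.0118,0.5295,0,0,0,-0.2166,0.03],[0.0118,0.5295,0,0,0,-0.2166,0.03],[0.0118,0.5295,0,0,0,-0.2166,0.03],[0.0118,0.5295,0,0,0,-0.2166,0.03],[0.0118,0.5295,0,0,0,-0.2166,0.03],[0.0118,0.5295,0,0,0,-0.2166,0.03],[0.0118,0.5295,0,0,0,-0.2166,0.03],[0.0118,0.5295,0,0,0,-0.2166,0.03],[0.0118,0.5295,0,0,0,-0.2166,0.03],[0.0118,0.5295,0,0,0,-0.2166,0.03],[0.0118,0.5295,0,0,0,-0.2166,0.03],[0.0118,0.5295,0,0,0,-0.2166,0.03],[0.0118,0.5295,0,0,0,-0.2166,0.03]]'; cat > av.py <<'E'
from h import *
P=[];V=[]
for i in range(8):
    im=optics.capture('wrist');P.append(ctrl.state()['ee_pos']);v=rel([.4578,.1577,.0582],np.radians(192.75));V.append(np.r_[v])
print(np.mean(P,0).round(4),np.std(P,0).round(4),np.mean(V,0).round(4))
cv2.imwrite('pics/last.png',im[:,:,::-1])
E
python3 av.py
```

```text
time_s: 13.37
ee_pos: [0.4578, 0.1556, 0.1872]
ee_rot: [-0.001, -0.11, 0.994, -0.001]
force: [0.3, -1.1, -4.0]
grip_width: 0.0643
gripper_force: 91.2
[0.4581 0.1562 0.1877] [0.0001 0.0004 0.0002] [-0.0002  0.0016  0.1295 -0.0002 -0.0013 -0.0015]
```

```bash
python3 -m inch '[[0,0.0015,0.03,0,0,-0.0015,0.03],[0,0.0015,0.06,0,0,-0.0015,0.03],[0,0.0015,0.085,0,-0.001,-0.0015,0.03],[0,0.0015,0.1,0,-0.001,-0.0015,0.03],[0,0.0015,0.11,0,-0.001,-0.0015,0.03],[0,0.0015,0.118,0,-0.001,-0.0015,0.03],[0,0.0015,0.123,0,-0.001,-0.0015,0.03],[0,0.0015,0.127,0,-0.001,-0.0015,0.03],[0,0.0015,0.127,0,-0.001,-0.0015,0.03],[0,0.0015,0.127,0,-0.001,-0.0015,0.03]]'; python3 av.py; python3 - <<'E'
from h import *
s=ctrl.state();m=optics.camera_model('scene');_,im=cap('scene','s2')
# predicted pixels in scene view of meter's near-side bottom corners & source, for checks
R=rot(s);P=lambda X:cv2.projectPoints(np.array(X,float),cv2.Rodrigues(m['R'])[0],m['t'],m['K'],np.array(m['D']))[0][:,0].round(1)
W=lambda l:[s['ee_pos']+R.apply(v) for v in l]
print('meter bottom corners',P(W([(.074,-.033,.0092),(.074,.033,.0092),(-.076,-.033,.0092),(-.076,.033,.0092)])).tolist(),'source',P([[.5027,.1678,.039]]).tolist())
r,g,b=[im[...,i].astype(int) for i in range(3)]
for n,k in(('red',(r>110)&(g<60)&(b<60)),('orange',(r>110)&(r-b>50)&(g<.65*r))):
    k=k.astype(np.uint8);k[:, :150]=0;k[:,300:]=0;k[230:]=0;k[:120]=0
    y,x=np.nonzero(k);print(n,len(x),(x.min(),x.max(),y.min(),y.max()) if len(x) else '')
E
```

```text
time_s: 14.6
ee_pos: [0.458, 0.1585, 0.0613]
ee_rot: [0.0, -0.112, 0.994, 0.0]
force: [-0.0, -0.3, -3.5]
grip_width: 0.0643
gripper_force: 91.0
[0.4579 0.1585 0.0613] [0.0001 0.     0.0002] [ 0.0003 -0.0008  0.003   0.0002  0.0007  0.0013]
meter bottom corners [[223.6, 190.3], [208.8, 181.8], [254.3, 168.3], [239.8, 160.9]] source [[241.4, 171.7]]
red 42 (np.int64(234), np.int64(250), np.int64(160), np.int64(177))
orange 382 (np.int64(209), np.int64(252), np.int64(160), np.int64(188))
```

```bash
python3 -m inch '[[0,-0.0005,0.001,0,0,0.001,0.03],[0,-0.0005,0.0025,0,0,0.001,0.03],[0,-0.0005,0.0025,0,0,0.001,0.03],[0,-0.0005,0.0025,0,0,0.001,0.03]]'; python3 av.py; python3 - <<'E'
from h import *
im=cv2.imread('pics/last.png')[:,:,::-1]
print([(y,im[y,256].tolist()) for y in range(110,136,3)])
E
```

```text
time_s: 15.38
ee_pos: [0.4577, 0.1578, 0.0582]
ee_rot: [-0.0, -0.111, 0.994, -0.0]
force: [0.1, 1.1, -4.8]
grip_width: 0.0641
gripper_force: 91.0
[0.4578 0.1579 0.0583] [0. 0. 0.] [ 0.     -0.0002  0.0002 -0.0001 -0.      0.0003]
[(110, [241, 238, 215]), (113, [238, 234, 208]), (116, [173, 110, 76]), (119, [176, 106, 71]), (122, [183, 106, 67]), (125, [223, 125, 75]), (128, [225, 129, 79]), (131, [95, 81, 67]), (134, [91, 80, 68])]
```

The pose is on target, the meter hasn't slipped in the grip, and the arm is still. Handing in.

```bash
python3 -c "
from plant import ctrl
print(ctrl.close_job())"
```

```text
the job is handed in; nothing more can be done
None
```

The job is handed in at about 16 s: the carrier is seated on both dowels and released, and the meter is held still and level along the dowel line, with its detector about 10 mm above the source by the arm's own readings (no final picture check of the gap).

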